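Clear the pile on the coffee table into its fitted trays

ROBOT

A 6-joint arm with a two-finger parallel gripper is mounted at the origin on the work surface. World frame = base frame: x ahead of the robot, y to its left, z up, the work surface at z = 0. Lengths are in m, angles in degrees, forces in N, time in s.
With the tool pointing down it reaches from about 0.4 to 0.825 m from the base axis. Payload 7 kg.
Tool frame: the origin (TCP) lies on the centre line of the jaws, within the pads' length; the fingertips stand 8 mm ahead of it and the grasp point (between the pads) lies 11 mm behind it; z points along the fingers, y is the line along which they close (so a half turn about z gives the same grasp; the last joint's range is limited). The gripper opens to 88 mm and grips with 3 to 60 N. Pads are 19 mm wide; open, the fingers measure 130 mm over their backs; the gripper's body (78 mm by 193 mm) begins 47 mm behind the grasp point.
Start: joints at [84.975, 20.546, 0.682, 0, -70.136, -16.507], TCP at [0.248, 0.628, 0.209] pointing down, gripper open.
Joint ranges: [-176.03, 176.03], [-82.01, 121.73], [-58.28, 71.71], [-173.87, 95.51], [-174.79, -0.11], [-173.66, 173.66]. Speed limits (degrees/s): [136.94, 136.94, 172.46, 180, 180, 180].

INTERFACE

Orientations are given as [roll, pitch, yaw] about the fixed x, y, z axes, in that order (R = Rz(yaw) Ry(pitch) Rx(roll)).
In Python, from plant import ctrl, vision gives the robot as it stands. The module is installed in compiled form; this text tells all that it offers.
- The arm moves only by the tool move_arm, never from a script. Its argument "moves" is one flat list of numbers, 7 for each row, row after row: the finger opening in cm, from 0 to 8.76, then the shift along the tool's x, y, z in cm, then the turn, a rotation vector about the tool's x, y, z in rad. A call has 1 to 8 rows; each row shifts and turns the commanded pose from where the row before left it, along the tool's axes as they then stand; what a row does not reach is not made up. A row lasts 1/10 s, in which the tool goes at most 50 mm and 8.59 degrees, less where a joint would pass 70% of its speed; a pose out of reach is approached as far as the arm can. A call with a gripper value outside its range is refused whole. The fingers move at their own pace and stop on an object; the grip force is fixed at half the most. Time passes only in rows, so rows that do not move let the fingers close. It gives the time, the measured TCP pose, the force, the opening and the grip force at its end, in the units of the state.
- ctrl.get_obs(): the state, without advancing time (a new reading comes with each control period).
- vision.snapshot(name): name is "scene" or "top" or "wrist"; returns (picture, depth): 400x640x3 uint8, red, green, blue; 400x640 float32, m along the optical axis (not along the pixel's ray), 0 where there is no reading.
- vision.camera_model(name): a dict with "vertical_fov" (degrees; the focal length in pixels is half the picture's height over the tangent of half this angle, whatever the lens; pixels are square), "cx", "cy" (the principal point, pixels), "cam_to_world" (4x4, takes a point from camera to world coordinates). Camera axes: x right, y down, z forward; pixel columns grow to the right and rows downward; lengths in m; the calibration is good to about 2 mm. The wrist camera is an equidistant fisheye: a pixel r from the principal point sees the ray r / f radians off the axis. A picture is of the moment at which its call begins: read the wrist's pose just before it. camera_model takes no time and is no camera call; for the wrist camera it gives the pose at the moment of the call.
- ctrl.close_job(): hands the job in; it is judged then, once.
The state is a dict: "clock": time; "joint_pos": joint angles; "qvel": joint speeds; "tau": joint torques, N m; "tool_pos": TCP position; "orientation": TCP orientation; "force": force on the tool from outside, world axes, zero at the start; "moment": the same for the moment, N m; "opening": finger opening in m; "gripper_force": force on a finger pad.
Only numpy, scipy, OpenCV 4.12 (cv2) and the standard library are available. Lean on these libraries where they do the work, as an engineer would, in place of code of your own. Each camera call takes 0.05 s, during which the arm holds its last target. There are 200 camera calls.

TASK

Take apart the little pile on the coffee table and set each piece upright and flat in the wooden tray made to fit it: the brass tealight holder in the small round tray, the metal tin in the larger round tray, the square ceramic candle in the square tray, and the long spectacles case in the long tray. Leave the glass mug and the alarm clock where they stand.

Things in the scene. Friction and masses are not known exactly. Their poses are not given: they have to be found in the camera images.
- case: long rounded natural linen-covered case, 180 (its x) by 62 (its y) by 38 mm high, 0.18 to 0.35 kg, closed and solid; lies flat at the bottom of the pile, on the table, with the tin standing near one end and the ceramic candle near the other. Origin: centre of its underside, z up
- tin: round metal tin, diameter 54, height 40 mm, up to 0.21 kg, closed; stands on the case about 48 mm from its middle, either end, and carries the brass holder. Origin: centre of its underside, z up (its axis)
- block: square white ceramic candle, 54 by 54 mm (its x and y), 40 mm high plus a 5 mm wick, up to 0.31 kg; stands on the case about 48 mm from its middle, at the end away from the tin. Origin: centre of its underside, z up
- stick: small solid brass tealight holder, a plain upright cylinder of diameter 34, height 45 mm, up to 0.23 kg; stands on top of the tin. Origin: centre of its underside, z up (its axis)
- long_tray: long dark wooden tray, 210 (its x) by 92 (its y) mm outside, 200 by 82 mm inside, floor 5 mm thick, rim 10 mm above the table; for the case, laid lengthwise. It is fixed to the table. Origin: centre of its underside, on the table top
- square_tray: square dark wooden tray, 84 mm outside, 74 mm inside (sides along its x and y), floor 5 mm thick, rim 10 mm above the table; for the ceramic candle. It is fixed to the table. Origin: centre of its underside, on the table top
- round_tray: larger round dark wooden tray, 84 mm outside diameter, 74 mm inside, floor 5 mm thick, rim 10 mm above the table; for the tin. It is fixed to the table. Origin: centre of its underside, on the table top
- small_tray: small round dark wooden tray, 62 mm outside diameter, 52 mm inside, floor 5 mm thick, rim 10 mm above the table; for the brass holder. It is fixed to the table. Origin: centre of its underside, on the table top
- mug: empty clear glass mug, diameter 74, height 75 mm, loose, its handle reaching about 30 mm out along its y; to be left alone. Origin: centre of its underside
- clock: white alarm clock, an upright disc of diameter 80, 30 mm thick on a small metal foot, 84 mm high in all, loose; to be left alone. Origin: centre of its underside

How it is judged:
By the outcome, as a careful person would: the job done as asked, in the order asked, and still so for the second after the job is handed in, with the robot touching nothing.
It also fails if it takes over 125 s, if anything falls off the work surface, if the arm or the gripper's body presses on something with over 40 N, if the wrist force passes 120 N, or if a joint passes its speed limit or range.

## Working session

There is one attempt and no reset: what is moved stays moved. The work goes in short steps, Python scripts to look and compute and a tool call to move; the robot and the scene stay as the last step left them, time stands still between calls to the robot, and variables do not carry over. Pictures are saved under pics/ and viewed, at most 14 in all, crops included, and the job is handed in when it is done.

Besides the shell and the picture viewer there is one more tool, called after "Request:" as name(argument=value, ...), one argument or row to a line, values as JSON. move_arm: Moves the arm, as the interface text tells. Its arguments: {"type":"object","properties":{"moves":{"type":"array"}},"required":["moves"]}

```bash
mkdir -p pics; cat > h.py <<'E'
import numpy as np, cv2
from plant import ctrl, vision
def snap(n, f=None):
    cm=vision.camera_model(n); p,d=vision.snapshot(n)
    if f: cv2.imwrite('pics/'+f,p[:,:,::-1]); np.savez('pics/'+f+'.npz',p=p,d=d,T=cm['cam_to_world'],c=[cm['vertical_fov'],cm['cx'],cm['cy']])
    return p,d,cm
def cloud(d,cm,fish=False):
    f=200/np.tan(np.radians(cm['vertical_fov']/2)); v,u=np.mgrid[0:400,0:640]
    x=(u-cm['cx'])/f; y=(v-cm['cy'])/f
    if fish:
        r=np.hypot(x,y)+1e-9; x,y=x/r*np.tan(r),y/r*np.tan(r)
    P=np.stack([x*d,y*d,d,np.ones_like(d)],-1)@np.array(cm['cam_to_world']).T
    P=P[...,:3]; P[d<=0]=np.nan; return P
E
python3 - <<'E'
from h import *
print(ctrl.get_obs())
for n in ('scene','top'):
    p,d,cm=snap(n,n+'1.png'); P=cloud(d,cm); print(n,cm['vertical_fov'],np.array(cm['cam_to_world']).round(3).tolist()); print(np.nanmin(P,(0,1)),np.nanmax(P,(0,1)))
E
```

```text
{'clock': 0.0, 'joint_pos': array([ 8.49746586e+01,  2.05925593e+01,  6.31800810e-01, -1.99141116e-02,
       -7.01346899e+01, -1.65039927e+01]), 'qvel': array([-0.00492227, -0.02009025, -0.01299123, -0.16342354,  0.00614519,
       -0.11465787]), 'tau': array([ 1.69017716e-03, -5.82713985e+01,  2.93038934e+01,  6.99707463e+00,
        6.87621126e-03, -1.53871306e-04]), 'tool_pos': array([0.24757901, 0.62738691, 0.20759568]), 'orientation': array([ 1.79903166e+02, -9.16884190e-03, -2.15361090e+01]), 'force': array([ 0.0603448 , -0.27062183, -0.30282511]), 'moment': array([-0.02240749, -0.05578893, -0.02054292]), 'gripper_force': 0.0, 'opening': 0.08766085491032115}
scene 49.81584583583111 [[-0.358, 0.507, -0.784, 1.413], [0.934, 0.199, -0.298, 0.302], [0.005, -0.839, -0.545, 0.636], [0.0, 0.0, 0.0, 1.0]]
[-1.83602502 -2.12466608 -0.74979206] [0.99288533 1.07191398 0.46672455]
top 46.68490184611681 [[0.047, -0.976, 0.211, 0.328], [-0.999, -0.046, 0.008, -0.02], [0.002, -0.211, -0.977, 1.324], [0.0, 0.0, 0.0, 1.0]]
[-0.1201278  -1.59713523 -0.77507556] [1.92110621 1.64244264 0.36895466]
```

View pics/scene1.png

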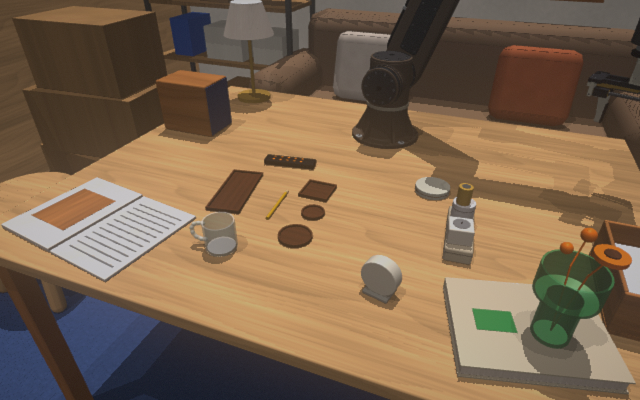

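View pics/top1.png

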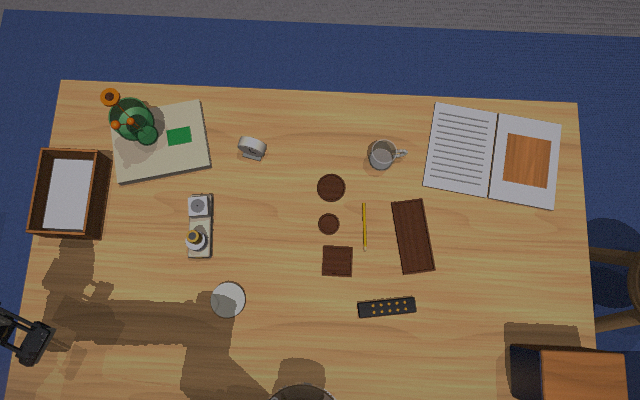

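The scene view shows the brass holder on the tin at (465,200), the candle at (460,232) and the trays at (235,190), (318,190), (313,212) and (295,236). In the top view the pile is at (200,225). The trays there are round (331,188), small (329,224), square (337,261) and long (413,236). The mug is at (382,155) and the clock at (252,148).

```bash
python3 - <<'E'
from h import *
for n in ('top','scene'):
    z=np.load(f'pics/{n}1.png.npz'); cm=dict(vertical_fov=z['c'][0],cx=z['c'][1],cy=z['c'][2],cam_to_world=z['T']); p=z['p'].astype(int); P=cloud(z['d'],cm)
    print(n,'table z',np.nanmedian(P[180:260,270:310,2] if n=='top' else P[240:280,150:180,2]))
    if n=='top':
        for k,(u,v,w) in dict(round=(331,188,22),small=(329,224,17),square=(337,261,24),long=(413,236,45)).items():
            m=np.zeros((400,640),np.uint8); s=(slice(v-w,v+w),slice(u-w,u+w))
            m[s]=((p[s].sum(-1)<230)&(p[s][...,0]<115)&(abs(P[s][...,2])<.03))
            nn,l,st,c=cv2.connectedComponentsWithStats(m); i=1+st[1:,4].argmax()
            Q=P[l==i]; r=cv2.minAreaRect((Q[:,:2]*1000).astype(np.float32)); print(k,len(Q),np.round(r[0],1),np.round(r[1],1),round(r[2],1),'z',np.median(Q[:,2]).round(4))
    R=(P[...,0]>.35)&(P[...,0]<.72)&(P[...,1]>.1)&(P[...,1]<.5)
    for lo,hi,k in ((.030,.044,'case'),(.07,.09,'tin/blocktop'),(.112,.135,'stick')):
        m=(R&(P[...,2]>lo)&(P[...,2]<hi)).astype(np.uint8)
        nn,l,st,c=cv2.connectedComponentsWithStats(m)
        for i in range(1,nn):
            if st[i,4]<15: continue
            Q=P[l==i]; r=cv2.minAreaRect((Q[:,:2]*1000).astype(np.float32)); print(k,len(Q),st[i,:2],np.round(r[0],1),np.round(r[1],1),round(r[2],1),'z',np.median(Q[:,2]).round(4))
p=cv2.imread('pics/top1.png')[180:275,170:230]; q=cv2.imread('pics/top1.png')[165:285,310:440]
a=cv2.resize(p,None,fx=5,fy=5,interpolation=2); b=cv2.resize(q,None,fx=4-.05,fy=4-.05,interpolation=2)
o=np.zeros((480,800,3),np.uint8);o[:475,:300]=a;b=b[:475,:500];o[:b.shape[0],300:300+b.shape[1]]=b;cv2.imwrite('pics/crop1.png',o)
E
```

```text
top table z -1.3142719366920907e-05
round 628 [664.8 -52. ] [82.2 82.2] 0.8 z 0.0053
small 363 [558.6 -48. ] [62.5 57.9] 2.0 z 0.006
square 903 [453.2 -77.8] [83.9 87.1] 89.4 z 0.0056
long 2382 [ 535.6 -290.6] [214.3  94.1] 9.9 z 0.0049
case 440 [140 159] [711.2 408.4] [ 55.3 200.3] 14.1 z 0.0319
case 29 [190 194] [616.7 329.7] [ 7.7 40.1] 14.0 z 0.0371
case 588 [188 194] [531.2 313.4] [179.7  62.9] 4.3 z 0.0381
tin/blocktop 392 [188 196] [578.7 313.8] [55.5 55.1] 7.6 z 0.0783
tin/blocktop 157 [185 231] [480.2 308.6] [43.7 54.4] 36.9 z 0.0786
stick 142 [186 230] [488.  307.4] [32.7 31.8] 48.3 z 0.1233
scene table z 0.0014136612645837543
case 35 [447 206] [485.9 283.4] [73.6  7.4] 3.7 z 0.0373
case 309 [444 228] [581.2 316.9] [85.7 62.2] 4.3 z 0.0379
case 756 [445 277] [695.7 392.1] [ 48.7 177. ] 0.4 z 0.0312
tin/blocktop 208 [453 197] [490.5 312.1] [46.1 51.2] 11.3 z 0.0789
tin/blocktop 420 [448 216] [580.2 313.9] [57.7 53.9] 8.0 z 0.0789
stick 145 [458 183] [490.9 307.1] [34.2 31.7] 14.0 z 0.1234
```

View pics/crop1.png

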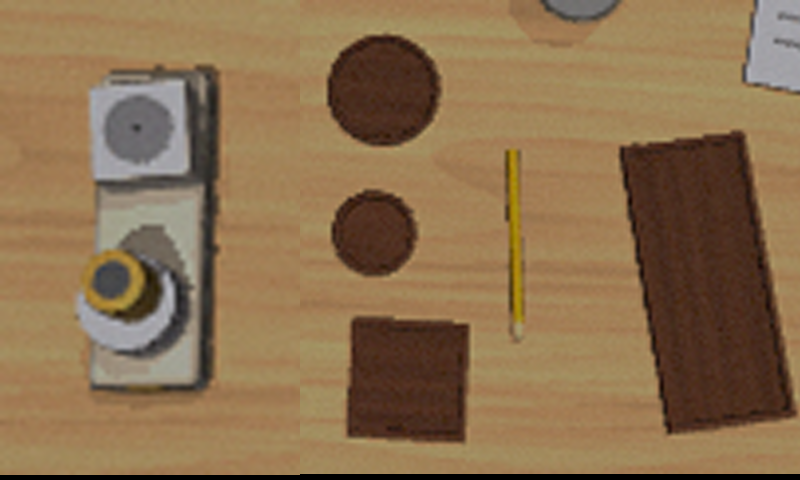

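Both views agree:

| Item | Position (mm) | Top z (mm) | Yaw (°) |
|---|---|---|---|
| Stick | (489.5, 307) | 123 | – |
| Tin | (484, 310) | 78 | – |
| Block | (579, 314) | 78 | ~8 |
| Case | (531, 313) | 38 | ~4.3 |

The measured sizes match the given ones. First I turn the tool to yaw 180, so that tool x = −world x and tool y = +world y.

Request:
move_arm(
  moves=[8.7,0,0,0,0,0,0.148,8.7,0,0,0,0,0,0.148,8.7,0,0,0,0,0,0.148,8.7,0,0,0,0,0,0.148,8.7,0,0,0,0,0,0.148,8.7,0,0,0,0,0,0.148,8.7,0,0,0,0,0,0.148,8.7,0,0,0,0,0,0.148],
)

```text
clock: 0.9
tool_pos: [0.2476, 0.6276, 0.208]
orientation: [180.0, -0.1, -89.7]
force: [0.2, 0.4, -0.4]
opening: 0.0869
gripper_force: 0.0
```

Request:
move_arm(
  moves=[8.7,0,0,0,0,0,0.148,8.7,0,0,0,0,0,0.148,8.7,0,0,0,0,0,0.148,8.7,0,0,0,0,0,0.148,8.7,0,0,0,0,0,0.148,8.7,0,0,0,0,0,0.148,8.7,0,0,0,0,0,0.148,8.7,0,0,0,0,0,0.148],
)

```text
clock: 1.7
tool_pos: [0.2476, 0.6276, 0.208]
orientation: [-180.0, -0.0, -157.6]
force: [-0.6, -0.3, 0.4]
opening: 0.0869
gripper_force: 0.0
```

Request:
move_arm(
  moves=[8.7,0,0,0,0,0,0.148,8.7,0,0,0,0,0,0.148,8.7,0,0,0,0,0,0.1,8.7,0,0,0,0,0,0],
)

```text
clock: 2.1
tool_pos: [0.2523, 0.6272, 0.208]
orientation: [180.0, -0.4, -179.4]
force: [0.2, 0.2, -0.2]
opening: 0.0868
gripper_force: 0.0
```

Request:
move_arm(
  moves=[8.7,-2.37,-3.2,0,0,0,0,8.7,-2.37,-3.2,0,0,0,0,8.7,-2.37,-3.2,0,0,0,0,8.7,-2.37,-3.2,0,0,0,0,8.7,-2.37,-3.2,0,0,0,0,8.7,-2.37,-3.2,0,0,0,0,8.7,-2.37,-3.2,0,0,0,0,8.7,-2.37,-3.2,0,0,0,0],
)

```text
clock: 2.9
tool_pos: [0.4448, 0.3719, 0.2068]
orientation: [180.0, -0.4, -179.4]
force: [0.3, 0.6, 0.3]
opening: 0.0867
gripper_force: 0.0
```

Request:
move_arm(
  moves=[8.7,-2.37,-3.2,0,0,0,0,8.7,-2.37,-3.2,0,0,0,0,8.7,0,0,0,0,0,0,8.7,0,0,0,0,0,0],
)

```text
clock: 3.3
tool_pos: [0.4926, 0.309, 0.2063]
orientation: [180.0, -0.4, -179.6]
force: [-0.2, -0.2, -0.3]
opening: 0.0866
gripper_force: 0.0
```

```bash
python3 - <<'E'
from h import *
print(ctrl.get_obs()['joint_pos'].round(1))
p,d,cm=snap('wrist','w1.png'); P=cloud(d,cm,True); print(cm['vertical_fov'],np.array(cm['cam_to_world'])[:3].round(3).tolist())
R=(P[...,0]>.4)&(P[...,0]<.65)&(P[...,1]>.2)&(P[...,1]<.42)
for lo,hi,k in ((.030,.044,'case'),(.07,.085,'tin/blocktop'),(.112,.135,'stick')):
    m=(R&(P[...,2]>lo)&(P[...,2]<hi)).astype(np.uint8)
    nn,l,st,c=cv2.connectedComponentsWithStats(m)
    for i in range(1,nn):
        if st[i,4]<40: continue
        Q=P[l==i]; r=cv2.minAreaRect((Q[:,:2]*1000).astype(np.float32)); print(k,len(Q),st[i,:2],np.round(r[0],1),np.round(r[1],1),round(r[2],1),'z',np.median(Q[:,2]).round(4))
E
```

```text
[  51.1   12.1  -11.2   -0.4  -66.9 -140.5]
65.70646984690485 [[-0.007, 0.96, 0.28, 0.416], [1.0, 0.006, 0.002, 0.308], [0.0, 0.28, -0.96, 0.383]]
case 1130 [304 139] [461.3 308.6] [44.4 64.2] 8.6 z 0.0377
case 1477 [307 189] [556.8 314.9] [114.8  62.6] 4.1 z 0.0378
tin/blocktop 1112 [306 159] [478.7 311.8] [53.8 44.2] 78.4 z 0.0781
tin/blocktop 1605 [307 242] [570.7 312. ] [41.3 54.3] 7.0 z 0.0782
stick 1156 [311 181] [487.5 307.5] [33.5 31.7] 1.2 z 0.1233
```

View pics/w1.png

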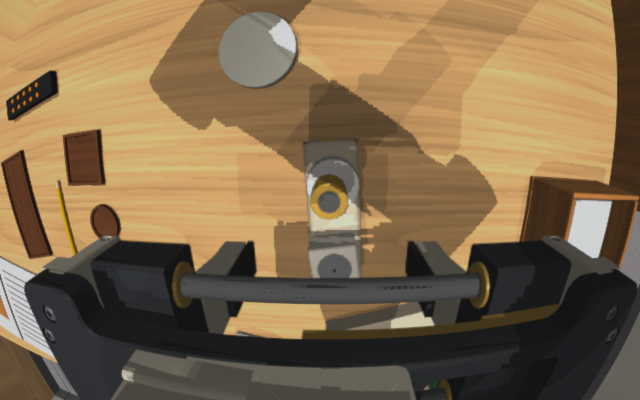

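The wrist view shows the holder at (329,200) on the tin. The candle is below it at (333,265), and the pile matches the earlier measurements. I move down onto the holder.

Request:
move_arm(
  moves=[8.0,0.4,-0.2,2,0,-0.007,0,7.0,0,0,3,0,0,0,6.5,0,0,3,0,0,0,6.5,0,0,2,0,0,0,6.5,0,0,0.9,0,0,0,6.5,0,0,0,0,0,0],
)

```text
clock: 3.95
tool_pos: [0.4871, 0.3082, 0.0965]
orientation: [-180.0, -0.1, -179.4]
force: [-0.5, -0.5, -0.3]
opening: 0.0653
gripper_force: 0.0
```

Request:
move_arm(
  moves=[5,0,0,0,0,0,0,4,0,0,0,0,0,0,3.6,0,0,0,0,0,0,3,0,0,0,0,0,0,2.5,0,0,0,0,0,0,2.5,0,0,0,0,0,0,2.5,0,0,0,0,0,0,2.5,0,0,0,0,0,0],
)

```text
clock: 4.75
tool_pos: [0.4883, 0.3079, 0.0979]
orientation: [179.9, 0.0, -179.4]
force: [-0.6, -1.7, 5.3]
opening: 0.0324
gripper_force: 30.0
```

Request:
move_arm(
  moves=[2.5,0,0,-0.5,0,0,0,2.5,0,0,-1.5,0,0,0,2.5,0,0,-2,0,0,0,2.5,0,0,-2,0,0,0,2.5,0,0,-2,0,0,0,2.5,0,0,0,0,0,0],
)

```text
clock: 5.35
tool_pos: [0.4891, 0.3088, 0.18]
orientation: [179.8, 0.1, -179.4]
force: [-0.3, 1.4, -1.8]
opening: 0.0318
gripper_force: 30.0
```

Request:
move_arm(
  moves=[2.5,-0.3,-1.5,0,0,0,0,2.5,-0.7,-3.5,0,0,0,0,2.5,-0.8,-4,0,0,0,0,2.5,-0.8,-4,0,0,0,0,2.5,-0.8,-4,0,0,0,0,2.5,-0.8,-4,0,0,0,0,2.5,-0.8,-4,0,0,0,0,2.5,-0.8,-4,0,0,0,0],
)

```text
clock: 6.15
tool_pos: [0.548, 0.0161, 0.1759]
orientation: [180.0, -0.1, -179.4]
force: [1.2, 0.9, -1.9]
opening: 0.032
gripper_force: 30.0
```

Request:
move_arm(
  moves=[2.5,-0.7,-3.6,0,0,0,0,2.5,-0.5,-2,0,0,0,0,2.5,-0.2,-1,0,0,0,0,2.5,0,0,0,0,0,0,2.5,0,0,0,0,0,0],
)

```text
clock: 6.65
tool_pos: [0.5631, -0.0474, 0.1764]
orientation: [179.9, -0.1, -179.5]
force: [-0.9, 0.3, -2.2]
opening: 0.0326
gripper_force: 30.0
```

```bash
python3 - <<'E'
from h import *
o=ctrl.get_obs();print(o['tool_pos'],o['orientation'],o['opening'])
p,d,cm=snap('wrist','w2.png'); P=cloud(d,cm,True)
x0,y0,z0=o['tool_pos']
R=(abs(P[...,0]-x0)<.06)&(abs(P[...,1]-y0)<.04)&(P[...,2]>z0-.05)&(P[...,2]<z0+.05)
# trays by colour near the table
hs=p.astype(int); m=((hs.sum(-1)<230)&(hs[...,0]<120)&(hs[...,0]-hs[...,2]>12)&(abs(P[...,2]-.005)<.012)&(P[...,0]<.75)&(P[...,0]>.3)).astype(np.uint8)
nn,l,st,c=cv2.connectedComponentsWithStats(m)
for i in range(1,nn):
    if st[i,4]<150: continue
    Q=P[l==i]; r=cv2.minAreaRect((Q[:,:2]*1000).astype(np.float32)); print(st[i],np.round(r[0],1),np.round(r[1],1),round(r[2],1),'z',np.median(Q[:,2]).round(4))
E
```

```text
[ 0.56308112 -0.04737989  0.17638954] [ 1.79946712e+02 -9.87953621e-02 -1.79453205e+02] 0.03263800496838654
[ 268   53   72   70 3300] [452.7 -78.2] [78.5 78.5] 0.0 z 0.0055
[ 101   75   90  167 8914] [ 532.9 -291.5] [208.4  92.3] 10.2 z 0.0055
[557 110  17 120 670] [533.6 283.2] [170.8   6.2] 3.1 z 0.0105
[428 129  37  18 387] [504.6  89.8] [46.7 19.7] 88.1 z 0.0002
[ 302  153   52   53 2109] [556.4 -50.4] [57.9 59.4] 63.4 z 0.0055
```

View pics/w2.png

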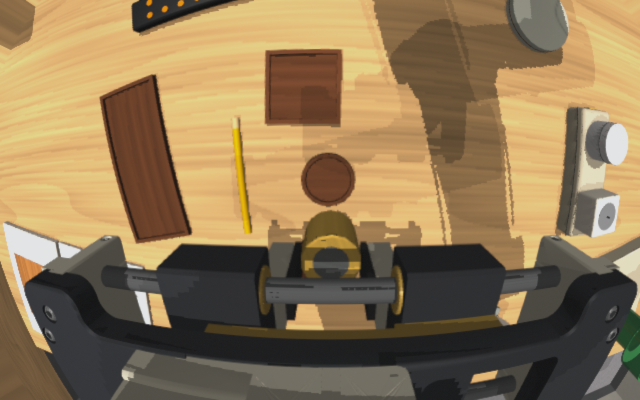

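The wrist view shows the holder upright in the jaws at (331,262) and the small tray just behind it at (328,180). I correct by about 5 mm in −x and lower it.

Request:
move_arm(
  moves=[2.5,0.55,-0.15,1,0,0,0,2.5,0,0,3,0,0,0,2.5,0,0,3,0,0,0,2.5,0,0,3,0,0,0,2.5,0,0,2.5,0,0,0,2.5,0,0,1.3,0,0,0,2.5,0,0,0.6,0,0,0,2.5,0,0,0,0,0,0],
)

```text
clock: 7.5
tool_pos: [0.5579, -0.0486, 0.0328]
orientation: [180.0, -0.1, -179.4]
force: [-0.0, -1.1, -2.4]
opening: 0.0323
gripper_force: 30.0
```

Request:
move_arm(
  moves=[2.5,0,0,0.2,0,0,0,2.5,0,0,0,0,0,0],
)

```text
clock: 7.7
tool_pos: [0.5588, -0.0487, 0.0321]
orientation: [179.9, 0.1, -179.4]
force: [-0.6, 0.1, -2.5]
opening: 0.0327
gripper_force: 30.0
```

Request:
move_arm(
  moves=[2.5,0,0,0.4,0,0,0,2.5,0,0,0.15,0,0,0,2.5,0,0,0,0,0,0],
)

```text
clock: 8.0
tool_pos: [0.558, -0.0489, 0.0255]
orientation: [179.9, -0.0, -179.4]
force: [-0.2, 0.3, -1.4]
opening: 0.0323
gripper_force: 30.0
```

Request:
move_arm(
  moves=[2.5,0,0,0.1,0,0,0,2.5,0,0,0,0,0,0],
)

```text
clock: 8.2
tool_pos: [0.5585, -0.0489, 0.025]
orientation: [180.0, 0.0, -179.4]
force: [-0.2, -0.5, 1.7]
opening: 0.0327
gripper_force: 30.0
```

Request:
move_arm(
  moves=[3.4,0,0,0,0,0,0,4.2,0,0,0,0,0,0,5.5,0,0,0,0,0,0,6.5,0,0,0,0,0,0,6.5,0,0,-1,0,0,0,6.5,0,0,-3,0,0,0,6.5,0,0,-4,0,0,0,6.5,0,0,-4,0,0,0],
)

```text
clock: 9.0
tool_pos: [0.5578, -0.0491, 0.1465]
orientation: [180.0, -0.1, -179.4]
force: [1.2, 0.4, -1.0]
opening: 0.0649
gripper_force: 0.0
```

Request:
move_arm(
  moves=[8.5,0.4,2,0,0,0,0,8.5,0.8,4,0,0,0,0,8.5,0.9,4,0,0,0,0,8.5,0.9,4,0,0,0,0,8.5,0.9,4,0,0,0,0,8.5,0.9,4,0,0,0,0,8.5,0.9,4,0,0,0,0,8.5,0.9,4,0,0,0,0],
)

```text
clock: 9.8
tool_pos: [0.4886, 0.252, 0.146]
orientation: [179.9, 0.0, -179.4]
force: [1.6, -0.3, 0.0]
opening: 0.0849
gripper_force: 0.0
```

Request:
move_arm(
  moves=[8.5,0.6,3,0,0,0,0,8.5,0.45,2.0,0,0,0,0,8.5,0,0.9,0,0,0,0,8.5,0,0,0,0,0,0],
)

```text
clock: 10.2
tool_pos: [0.478, 0.3101, 0.1454]
orientation: [179.9, -0.0, -179.3]
force: [0.1, 0.2, -0.7]
opening: 0.085
gripper_force: 0.0
```

```bash
cat >> h.py <<'E'
def blobs(P,box,bands,mn=40):
    R=(P[...,0]>box[0])&(P[...,0]<box[1])&(P[...,1]>box[2])&(P[...,1]<box[3])
    for lo,hi,k in bands:
        nn,l,st,c=cv2.connectedComponentsWithStats((R&(P[...,2]>lo)&(P[...,2]<hi)).astype(np.uint8))
        for i in range(1,nn):
            if st[i,4]<mn: continue
            Q=P[l==i]; r=cv2.minAreaRect((Q[:,:2]*1000).astype(np.float32)); print(k,st[i].tolist(),np.round(r[0],1),np.round(r[1],1),round(r[2],1),'z',np.median(Q[:,2]).round(4))
E
python3 - <<'E'
from h import *
print(ctrl.get_obs()['tool_pos'])
for n in ('wrist','top','scene'):
    p,d,cm=snap(n,n+'3.png'); P=cloud(d,cm,n=='wrist'); print(n)
    blobs(P,(.4,.65,.2,.42),((.03,.044,'case'),(.07,.085,'tin/block')))
    blobs(P,(.52,.6,-.09,-.01),((.042,.06,'stick'),),15)
E
```

```text
[0.47803119 0.3101175  0.14536604]
wrist
case [296, 157, 67, 55, 1708] [465.1 308.7] [51.2 62.1] 3.6 z 0.0376
case [301, 224, 63, 53, 1784] [535.8 313.2] [59.5 62.2] 2.8 z 0.0379
tin/block [300, 185, 63, 62, 3092] [483.  310.6] [52.3 53.2] 89.2 z 0.0781
tin/block [304, 304, 59, 26, 1421] [585.3 314.1] [57.3 33.2] 89.9 z 0.0783
stick [56, 244, 19, 14, 184] [548.4 -48.7] [16.2 34.8] 0.3 z 0.0499
top
case [190, 194, 22, 22, 77] [604.1 304.1] [82.2 41.9] 51.2 z 0.0363
case [188, 248, 23, 10, 156] [453.5 308.4] [24.8 62.9] 1.0 z 0.0373
tin/block [188, 196, 21, 21, 371] [578.6 313.9] [54.  54.6] 7.0 z 0.0783
stick [323, 215, 12, 13, 118] [557.8 -48.1] [33.  30.8] 2.2 z 0.0498
scene
case [444, 227, 30, 30, 309] [578.8 316.7] [94.2 62.1] 3.9 z 0.0377
tin/block [453, 196, 23, 16, 285] [485.6 312.3] [51.6 55.2] 58.8 z 0.0788
tin/block [448, 216, 27, 20, 421] [580.3 313.9] [56.7 54.4] 7.1 z 0.0789
stick [307, 195, 13, 10, 109] [561.1 -47.2] [31.4 31.3] 25.8 z 0.0509
```

The holder stands at (0.558, −0.048) with its top at 0.050, which is correct. The tin is at (0.483, 0.311). I go down and grip it.

Request:
move_arm(
  moves=[8.5,-0.5,0.1,1,0,0,0,8.5,0,0,3,0,0,0,8.5,0,0,3,0,0,0,8.5,0,0,1.9,0,0,0,8.5,0,0,0.5,0,0,0,8.5,0,0,0,0,0,0],
)

```text
clock: 10.95
tool_pos: [0.4831, 0.3094, 0.0501]
orientation: [-180.0, -0.1, -179.5]
force: [-0.7, 0.8, -0.1]
opening: 0.0851
gripper_force: 0.0
```

Request:
move_arm(
  moves=[7,0,0,0,0,0,0,6,0,0,0,0,0,0,5.6,0,0,0,0,0,0,5,0,0,0,0,0,0,4.5,0,0,0,0,0,0,4.5,0,0,0,0,0,0,4.5,0,0,0,0,0,0],
)

```text
clock: 11.65
tool_pos: [0.4832, 0.3107, 0.0515]
orientation: [179.9, 0.0, -179.4]
force: [-0.7, 0.2, 5.5]
opening: 0.0525
gripper_force: 30.0
```

Request:
move_arm(
  moves=[4.5,0,0,-0.5,0,0,0,4.5,0,0,-1.5,0,0,0,4.5,0,0,-3,0,0,0,4.5,0,0,-3,0,0,0,4.5,0,0,-3,0,0,0,4.5,0,0,0,0,0,0,4.5,-0.9,-1.85,0,0,0,0,4.5,-1.6,-3.28,0,0,0,0],
)

```text
clock: 12.45
tool_pos: [0.508, 0.2599, 0.1605]
orientation: [179.9, -0.1, -179.3]
force: [0.8, -0.5, -1.2]
opening: 0.0526
gripper_force: 30.0
```

Request:
move_arm(
  moves=[4.5,-1.6,-3.28,0,0,0,0,4.5,-1.6,-3.28,0,0,0,0,4.5,-1.6,-3.28,0,0,0,0,4.5,-1.6,-3.28,0,0,0,0,4.5,-1.6,-3.28,0,0,0,0,4.5,-1.6,-3.28,0,0,0,0,4.5,-1.6,-3.28,0,0,0,0,4.5,-1.6,-3.28,0,0,0,0],
)

```text
clock: 13.25
tool_pos: [0.6391, -0.0033, 0.1596]
orientation: [180.0, -0.1, -179.4]
force: [0.7, 0.7, -2.1]
opening: 0.0527
gripper_force: 30.0
```

Request:
move_arm(
  moves=[4.5,-1.6,-3.28,0,0,0,0,4.5,-0.9,-1.85,0,0,0,0,4.5,0,0,0,0,0,0,4.5,0,0,0,0,0,0],
)

```text
clock: 13.65
tool_pos: [0.664, -0.0534, 0.1593]
orientation: [179.9, -0.1, -179.5]
force: [0.1, -0.1, -1.0]
opening: 0.0524
gripper_force: 30.0
```

```bash
python3 - <<'E'
from h import *
print(ctrl.get_obs()['tool_pos'])
for n in ('wrist','top'):
    p,d,cm=snap(n,n+'4.png'); P=cloud(d,cm,n=='wrist'); print(n)
    blobs(P,(.6,.95,-.36,-.12),((.015,.09,'mug'),),30)
    blobs(P,(.55,.8,-.12,.02),((.1,.14,'tin'),),15)
    if n=='wrist':
        hs=p.astype(int); m=((hs.sum(-1)<230)&(hs[...,0]<120)&(hs[...,0]-hs[...,2]>12)&(abs(P[...,2]-.005)<.012)&(P[...,0]<.75)&(P[...,0]>.3)).astype(np.uint8)
        nn,l,st,c=cv2.connectedComponentsWithStats(m)
        for i in range(1,nn):
            if st[i,4]<150: continue
            Q=P[l==i]; r=cv2.minAreaRect((Q[:,:2]*1000).astype(np.float32)); print(st[i],np.round(r[0],1),np.round(r[1],1),round(r[2],1),'z',np.median(Q[:,2]).round(4))
E
```

```text
[ 0.66402034 -0.05335029  0.15929055]
wrist
mug [194, 239, 31, 7, 133] [ 726.7 -197. ] [38.2  6.9] 87.8 z 0.0203
[  98    0   83  174 9895] [ 533.  -291.7] [209.3  93.1] 10.1 z 0.0056
[ 271    0   74   28 1790] [471.9 -79.6] [77.7 34.8] 89.3 z 0.0054
[ 406   28   70   41 1863] [500.7  68.9] [83.3 42.1] 89.6 z 0.0003
[269  30  78   4 244] [493.1 -79.5] [82.4  2.1] 89.7 z 0.0068
[574  36  14 130 872] [532.6 283.6] [178.7   7.6] 3.3 z 0.0098
[ 305   62   58   57 1359] [558.2 -50.5] [59.4 59.1] 25.9 z 0.0073
[415  66  65  20 606] [532.3  77. ] [79.5 14.4] 88.8 z 0.0003
[ 432   84   52   70 1506] [583.4  88.9] [65.2 75.9] 88.3 z 0.0002
[ 294  152   75   58 3158] [655.4 -52.8] [80.8 62.6] 89.4 z 0.0055
top
mug [374, 139, 34, 31, 393] [ 768.5 -206.8] [73.  96.9] 37.8 z 0.0554
```

View pics/wrist4.png

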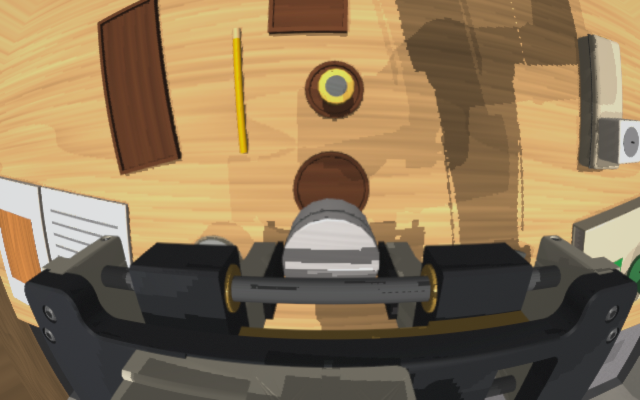

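The wrist view shows the tin upright in the jaws at (331,240), in line with the round tray at (331,180), and the holder standing in its tray at (335,88). The mug is clear of the gripper body, at x > 0.72 against the body's 0.703, so I lower the tin.

Request:
move_arm(
  moves=[4.5,-0.1,0,1,0,0,0,4.5,0,0,3,0,0,0,4.5,0,0,3,0,0,0,4.5,0,0,3,0,0,0,4.5,0,0,2,0,0,0,4.5,0,0,1,0,0,0,4.5,0,0,0.5,0,0,0,4.5,0,0,0,0,0,0],
)

```text
clock: 14.55
tool_pos: [0.6657, -0.0524, 0.0255]
orientation: [180.0, -0.0, -179.4]
force: [-0.0, -0.5, -1.1]
opening: 0.0525
gripper_force: 30.0
```

Request:
move_arm(
  moves=[4.5,0,0,0.2,0,0,0,4.5,0,0,0.1,0,0,0,4.5,0,0,0,0,0,0],
)

```text
clock: 14.85
tool_pos: [0.666, -0.0527, 0.0233]
orientation: [179.9, 0.0, -179.4]
force: [1.3, 0.3, -0.9]
opening: 0.0526
gripper_force: 30.0
```

Request:
move_arm(
  moves=[4.5,0,0,0.25,0,0,0,4.5,0,0,0.1,0,0,0,4.5,0,0,0,0,0,0],
)

```text
clock: 15.15
tool_pos: [0.6655, -0.0528, 0.0189]
orientation: [180.0, -0.0, -179.4]
force: [0.4, -0.1, -0.3]
opening: 0.0526
gripper_force: 30.0
```

Request:
move_arm(
  moves=[4.5,0,0,0.1,0,0,0,4.5,0,0,0,0,0,0],
)

```text
clock: 15.35
tool_pos: [0.6657, -0.0529, 0.0185]
orientation: [180.0, -0.0, -179.4]
force: [-1.5, -0.9, 2.9]
opening: 0.0527
gripper_force: 30.0
```

Request:
move_arm(
  moves=[5.5,0,0,0,0,0,0,6.2,0,0,0,0,0,0,7,0,0,0,0,0,0,7.5,0,0,0,0,0,0,7.5,0,0,-1.5,0,0,0,7.5,0,0,-4,0,0,0,7.5,0,0,-4,0,0,0,7.5,0,0,-4,0,0,0],
)

```text
clock: 16.15
tool_pos: [0.6657, -0.053, 0.1558]
orientation: [180.0, 0.0, -179.4]
force: [1.5, -0.8, 0.3]
opening: 0.0751
gripper_force: 0.0
```

Request:
move_arm(
  moves=[8.6,0.4,2,0,0,0,0,8.6,0.8,4,0,0,0,0,8.6,0.9,4,0,0,0,0,8.6,0.9,4,0,0,0,0,8.6,0.9,4,0,0,0,0,8.6,0.9,4,0,0,0,0,8.6,0.9,4,0,0,0,0,8.6,0.9,4,0,0,0,0],
)

```text
clock: 16.95
tool_pos: [0.5963, 0.2481, 0.1549]
orientation: [179.9, 0.0, -179.4]
force: [0.5, 0.8, -0.1]
opening: 0.0857
gripper_force: 0.0
```

Request:
move_arm(
  moves=[8.6,0.9,3.8,0,0,0,0,8.6,0.75,3.0,0,0,0,0,8.6,0,0,0,0,0,-0.112,8.6,0,0,0,0,0,0],
)

```text
clock: 17.35
tool_pos: [0.5792, 0.3154, 0.1545]
orientation: [179.9, 0.0, -172.8]
force: [0.2, -0.6, 0.2]
opening: 0.0858
gripper_force: 0.0
```

```bash
python3 - <<'E'
from h import *
o=ctrl.get_obs();print(o['tool_pos'],o['orientation'])
for n in ('wrist','top','scene'):
    p,d,cm=snap(n,n+'5.png'); P=cloud(d,cm,n=='wrist'); print(n)
    blobs(P,(.4,.65,.2,.42),((.03,.044,'case'),(.07,.081,'block')))
    blobs(P,(.6,.72,-.1,.01),((.037,.06,'tin'),),15)
E
```

```text
[0.57921009 0.31540043 0.15447254] [ 1.79927072e+02  2.03069115e-02 -1.72793425e+02]
wrist
case [302, 54, 71, 172, 7546] [524.9 312.8] [169.5  63. ] 3.7 z 0.0381
block [297, 174, 64, 62, 3744] [578.  313.3] [54.1 54.3] 7.2 z 0.0783
tin [46, 208, 27, 38, 747] [664.6 -52. ] [51.8 54.7] 13.1 z 0.045
top
case [188, 215, 24, 43, 868] [500.6 311.9] [118.6  62.9] 3.8 z 0.0381
block [188, 202, 21, 15, 212] [570.4 313.1] [39.4 55.5] 8.9 z 0.0779
tin [322, 175, 19, 19, 273] [665.2 -52.2] [51.3 52.8] 43.2 z 0.0444
scene
case [447, 206, 27, 18, 264] [482.1 309.1] [75.9 59.9] 4.5 z 0.0391
case [444, 228, 30, 28, 299] [582.3 316.9] [85.7 62.4] 4.0 z 0.0378
block [448, 216, 27, 20, 411] [580.3 313.8] [56.3 53.8] 8.5 z 0.0788
tin [283, 216, 23, 16, 305] [668.3 -52.4] [53.7 54.2] 68.9 z 0.0461
```

The tin is level in its tray, with its top at 0.045. The block is at (0.5787, 0.3137), yaw 7.4.

Request:
move_arm(
  moves=[8.6,0.05,-0.15,1.5,0,0,0,8.6,0,0,3,0,0,0,8.6,0,0,3,0,0,0,8.6,0,0,2,0,0,0,8.6,0,0,0.8,0,0,0,8.6,0,0,0,0,0,0,7.5,0,0,0,0,0,0,6.5,0,0,0,0,0,0],
)

```text
clock: 18.3
tool_pos: [0.58, 0.3133, 0.052]
orientation: [179.9, 0.1, -173.0]
force: [1.1, 0.5, -0.1]
opening: 0.0751
gripper_force: 0.0
```

Request:
move_arm(
  moves=[5.8,0,0,0,0,0,0,5.4,0,0,0,0,0,0,5,0,0,0,0,0,0,4.5,0,0,0,0,0,0,4.5,0,0,0,0,0,0,4.5,0,0,0,0,0,0,4.5,0,0,0,0,0,0],
)

```text
clock: 19.0
tool_pos: [0.5794, 0.3132, 0.051]
orientation: [179.9, 0.0, -173.0]
force: [-1.7, 1.7, 5.6]
opening: 0.0535
gripper_force: 30.0
```

Request:
move_arm(
  moves=[4.5,0,0,-0.5,0,0,0,4.5,0,0,-1.5,0,0,0,4.5,0,0,-3,0,0,0,4.5,0,0,-3,0,0,0,4.5,0,0,-3,0,0,0,4.5,0,0,0,0,0,0.06,4.5,0,0,0,0,0,0.067,4.5,0.6,-2,0,0,0,0],
)

```text
clock: 19.8
tool_pos: [0.5735, 0.294, 0.1612]
orientation: [179.9, 0.0, 179.7]
force: [-0.2, -1.3, -3.2]
opening: 0.0533
gripper_force: 30.0
```

Request:
move_arm(
  moves=[4.5,1.2,-3.7,0,0,0,0,4.5,1.2,-3.7,0,0,0,0,4.5,1.2,-3.7,0,0,0,0,4.5,1.2,-3.7,0,0,0,0,4.5,1.2,-3.7,0,0,0,0,4.5,1.2,-3.7,0,0,0,0,4.5,1.2,-3.7,0,0,0,0,4.5,1.2,-3.7,0,0,0,0],
)

```text
clock: 20.6
tool_pos: [0.4748, -0.0042, 0.1611]
orientation: [179.9, 0.0, 179.7]
force: [1.1, -0.9, -0.9]
opening: 0.0537
gripper_force: 30.0
```

Request:
move_arm(
  moves=[4.5,1.2,-3.7,0,0,0,0,4.5,0.8,-2.5,0,0,0,0,4.5,0.45,-1.3,0,0,0,0,4.5,0,0,0,0,0,0,4.5,0,0,0,0,0,0],
)

```text
clock: 21.1
tool_pos: [0.4512, -0.0775, 0.1607]
orientation: [179.9, 0.0, 179.7]
force: [-0.1, 0.6, -2.5]
opening: 0.0536
gripper_force: 30.0
```

```bash
python3 - <<'E'
from h import *
o=ctrl.get_obs(); print(o['tool_pos'],o['orientation'],o['joint_pos'].round(1))
p,d,cm=snap('wrist','wrist6.png'); P=cloud(d,cm,True)
E
```

```text
[ 0.45115699 -0.07754477  0.16066751] [1.79939906e+02 1.98255486e-02 1.79680804e+02] [ 1.500e+01  2.000e+00 -2.960e+01 -1.000e-01 -5.830e+01 -1.053e+02]
```

View pics/wrist6.png

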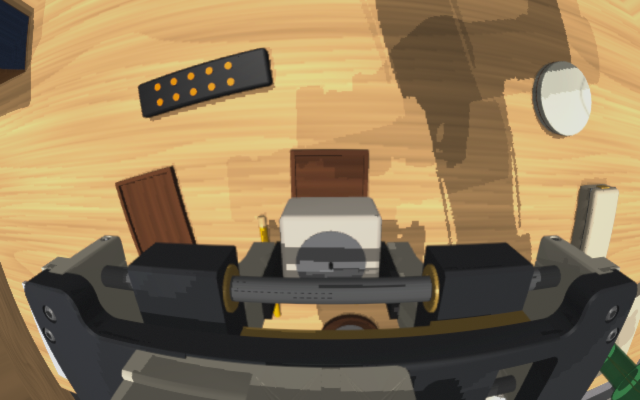

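The wrist view shows the candle upright at (330,240), aligned with the square tray at (330,172). I lower it.

Request:
move_arm(
  moves=[4.5,-0.15,0,1,0,0,0,4.5,0,0,3,0,0,0,4.5,0,0,3,0,0,0,4.5,0,0,3,0,0,0,4.5,0,0,2,0,0,0,4.5,0,0,1,0,0,0,4.5,0,0,0.6,0,0,0,4.5,0,0,0,0,0,0],
)

```text
clock: 21.95
tool_pos: [0.4523, -0.0773, 0.0237]
orientation: [180.0, -0.1, 179.8]
force: [-0.0, -0.7, -1.6]
opening: 0.0537
gripper_force: 30.0
```

Request:
move_arm(
  moves=[4.5,0,0,0.3,0,0,0,4.5,0,0,0.1,0,0,0,4.5,0,0,0,0,0,0],
)

```text
clock: 22.25
tool_pos: [0.4526, -0.0775, 0.0206]
orientation: [179.9, 0.0, 179.7]
force: [0.6, 0.9, -1.7]
opening: 0.0534
gripper_force: 30.0
```

Request:
move_arm(
  moves=[4.5,0,0,0.15,0,0,0,4.5,0,0,0.05,0,0,0,4.5,0,0,0,0,0,0],
)

```text
clock: 22.55
tool_pos: [0.4522, -0.0776, 0.0182]
orientation: [179.9, -0.0, 179.7]
force: [-0.8, 0.1, -1.9]
opening: 0.0538
gripper_force: 30.0
```

Request:
move_arm(
  moves=[4.5,0,0,0.1,0,0,0,4.5,0,0,0,0,0,0],
)

```text
clock: 22.75
tool_pos: [0.4524, -0.0776, 0.018]
orientation: [180.0, -0.0, 179.7]
force: [-3.4, 1.5, 10.6]
opening: 0.0539
gripper_force: 30.0
```

Request:
move_arm(
  moves=[5.6,0,0,0,0,0,0,6.2,0,0,0,0,0,0,6.8,0,0,0,0,0,0,7,0,0,0,0,0,0,7,0,0,-1,0,0,0,7,0,0,-4,0,0,0,7,0,0,-4,0,0,0,7,0,0,-4,0,0,0],
)

```text
clock: 23.55
tool_pos: [0.4519, -0.0778, 0.1494]
orientation: [180.0, -0.0, 179.7]
force: [0.2, 0.2, 0.4]
opening: 0.0703
gripper_force: 0.0
```

Request:
move_arm(
  moves=[8.6,-0.4,2,0,0,0,0,8.6,-0.8,4,0,0,0,0,8.6,-0.8,4,0,0,0,0,8.6,-0.8,4,0,0,0,0,8.6,-0.8,4,0,0,0,0,8.6,-0.8,4,0,0,0,0,8.6,-0.8,4,0,0,0,0,8.6,-0.8,4,0,0,0,0],
)

```text
clock: 24.35
tool_pos: [0.5138, 0.2237, 0.1483]
orientation: [179.9, 0.0, 179.7]
force: [1.2, -0.3, 0.4]
opening: 0.086
gripper_force: 0.0
```

Request:
move_arm(
  moves=[8.6,-0.8,4,0,0,0,0,8.6,-0.8,3.5,0,0,0,0,8.6,0,1.6,0,0,0,0,8.6,0,0,0,0,0,-0.073,8.6,0,0,0,0,0,0],
)

```text
clock: 24.85
tool_pos: [0.5298, 0.3131, 0.1476]
orientation: [180.0, -0.1, -176.0]
force: [0.1, 0.3, 0.6]
opening: 0.0862
gripper_force: 0.0
```

```bash
python3 - <<'E'
from h import *
o=ctrl.get_obs();print(o['tool_pos'],o['orientation'])
for n in ('wrist','top','scene'):
    p,d,cm=snap(n,n+'7.png'); P=cloud(d,cm,n=='wrist'); print(n)
    blobs(P,(.4,.65,.2,.42),((.03,.044,'case'),),100)
    blobs(P,(.39,.52,-.15,-.01),((.037,.06,'block'),),15)
E
```

```text
[0.52978942 0.31309409 0.14759947] [ 1.79970158e+02 -5.41109855e-02 -1.75996292e+02]
wrist
case [298, 103, 67, 175, 10790] [528.7 313.2] [178.2  63. ] 3.8 z 0.038
block [24, 101, 27, 44, 1001] [451.  -76.7] [53.9 56.3] 0.1 z 0.0454
top
case [188, 224, 23, 34, 684] [488.3 311.1] [93.6 62.6] 3.8 z 0.0377
block [328, 250, 20, 21, 382] [451.7 -77. ] [53.7 54. ] 89.7 z 0.0447
scene
case [444, 206, 30, 50, 1259] [534.  313.9] [181.5  62.1] 3.8 z 0.0388
block [306, 173, 25, 15, 253] [453.8 -76. ] [54.6 58.7] 89.1 z 0.0462
```

The candle is level, with its top at 0.045, and squared in its tray. Next I descend on the case at its centre.

Request:
move_arm(
  moves=[8.7,-0.05,0,1.5,0,0,0,8.7,0,0,3,0,0,0,8.7,0,0,3,0,0,0,8.7,0,0,3,0,0,0,8.7,0,0,1.5,0,0,0,8.7,0,0,0.7,0,0,0,8.7,0,0,0,0,0,0,8.0,0,0,0,0,0,0],
)

```text
clock: 25.8
tool_pos: [0.5313, 0.3133, 0.0216]
orientation: [179.9, 0.0, -176.1]
force: [-0.2, -0.5, 0.5]
opening: 0.0836
gripper_force: 0.0
```

Request:
move_arm(
  moves=[7.2,0,0,0,0,0,0,6.6,0,0,0,0,0,0,6.2,0,0,0,0,0,0,5.5,0,0,0,0,0,0,5,0,0,0,0,0,0,5,0,0,0,0,0,0,5,0,0,0,0,0,0],
)

```text
clock: 26.5
tool_pos: [0.5306, 0.3131, 0.0205]
orientation: [180.0, -0.0, -176.1]
force: [0.1, -0.2, 1.0]
opening: 0.0502
gripper_force: 0.0
```

The grip force is 0 at 50 mm, so something slipped. I'll look.

```bash
python3 - <<'E'
from h import *
o=ctrl.get_obs();print(o['tool_pos'],o['opening'],o['gripper_force'])
p,d,cm=snap('wrist','wrist8.png');P=cloud(d,cm,True)
blobs(P,(.4,.65,.2,.42),((.01,.06,'case'),),100)
q,d,cm=snap('scene','scene8.png');P=cloud(d,cm)
blobs(P,(.4,.65,.2,.42),((.03,.05,'case'),),50)
o=np.zeros((400,800,3),np.uint8); o[:,:400]=p[:,120:520,::-1]; o[:,400:]=cv2.resize(q[160:270,400:510],(400,400),interpolation=2)[:,:,::-1]; cv2.imwrite('pics/c8.png',o)
E
```

```text
[0.53064741 0.31311229 0.02045478] 0.050182124851036236 0.0
case [249, 93, 163, 185, 20970] [492.4 310.1] [104.1  81.9] 3.9 z 0.0381
case [284, 304, 96, 26, 2400] [573.9 316.2] [22.9 61.9] 3.7 z 0.038
case [443, 206, 36, 50, 1210] [535.3 314.5] [ 78.2 184.1] 86.6 z 0.0389
```

View pics/c8.png

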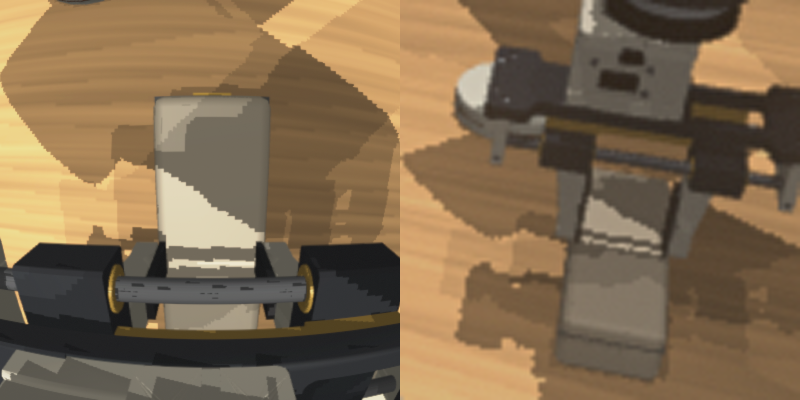

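Request:
move_arm(
  moves=[4.7,0,0,0,0,0,0,4.4,0,0,0,0,0,0,4.4,0,0,0,0,0,0],
)

```text
clock: 26.9
tool_pos: [0.5307, 0.3131, 0.0205]
orientation: [179.9, -0.0, -176.1]
force: [-0.2, 0.6, 0.3]
opening: 0.0439
gripper_force: 0.0
```

```bash
python3 - <<'E'
from h import *
o=ctrl.get_obs();print(o['tool_pos'],o['opening'],o['gripper_force'],o['force'])
p,d,cm=snap('wrist','wrist9.png');P=cloud(d,cm,True)
q,d2,cm2=snap('scene','scene9.png')
s=P[225:330,240:400]
# what stands between the jaws: profile across y around x=TCP
for x0 in (.49,.505,.515,.525,.54,.555):
    m=(abs(P[...,0]-x0)<.003)&(P[...,2]>.005)&(P[...,2]<.1)&(abs(P[...,1]-.313)<.08)
    Q=P[m]; 
    if len(Q): print(x0,[(int(y*1000),round(float(np.median(Q[abs(Q[:,1]-y)<.003][:,2])*1000))) for y in np.arange(.245,.385,.008) if (abs(Q[:,1]-y)<.003).any()])
cv2.imwrite('pics/c9.png',cv2.resize(p[200:340,220:420,::-1],(800,560),interpolation=cv2.INTER_CUBIC))
E
```

```text
[0.53065937 0.31312422 0.02047608] 0.04392638636166586 0.0 [-0.23892325  0.64531131  0.34119332]
0.49 [(277, 32), (285, 38), (293, 38), (301, 38), (309, 38), (317, 38), (325, 38), (333, 38), (341, 36)]
0.505 [(285, 37), (293, 38), (301, 38), (309, 38), (317, 38), (325, 38), (333, 38), (341, 37)]
0.515 [(285, 37), (293, 38), (301, 38), (309, 38), (317, 38), (325, 38), (333, 38), (341, 60), (349, 61)]
0.525 [(277, 63), (285, 60), (293, 39), (301, 38), (309, 38), (317, 38), (325, 38), (333, 39), (341, 95)]
0.54 [(285, 87), (293, 39), (301, 38), (309, 38), (317, 38), (325, 38), (333, 38), (341, 87)]
```

View pics/c9.png

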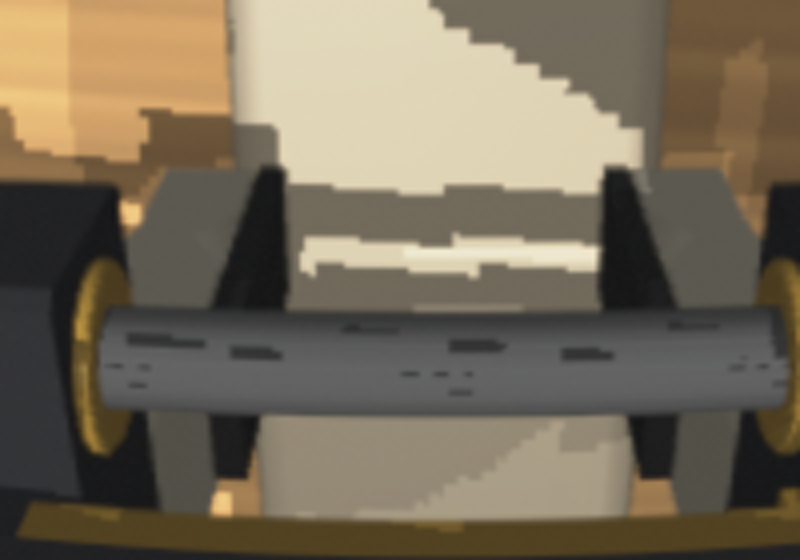

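The pads are going into the case's sides without any reaction. I'll close further to see where, if anywhere, contact occurs.

Request:
move_arm(
  moves=[3.5,0,0,0,0,0,0,2.7,0,0,0,0,0,0,2,0,0,0,0,0,0,2,0,0,0,0,0,0],
)

```text
clock: 27.4
tool_pos: [0.5307, 0.3131, 0.0205]
orientation: [179.9, -0.0, -176.1]
force: [-0.5, 1.2, 0.2]
opening: 0.0214
gripper_force: 0.0
```

Request:
move_arm(
  moves=[1,0,0,0,0,0,0,0,0,0,0,0,0,0,0,0,0,0,0,0,0,0,0,0,0,0,0,0],
)

```text
clock: 27.8
tool_pos: [0.5306, 0.3131, 0.0205]
orientation: [180.0, -0.0, -176.1]
force: [-1.3, -0.5, 0.1]
opening: 0.0007
gripper_force: 0.0
```

Request:
move_arm(
  moves=[4,0,0,0,0,0,0,8.7,0,0,0,0,0,0,8.7,0,0,0,0,0,0,8.7,0,0,0,0,0,0,8.7,0,0,0,0,0,0,8.7,0,0,0,0,0,0,8.7,0,0,0.4,0,0,0,8.7,0,0,0.4,0,0,0],
)

```text
clock: 28.6
tool_pos: [0.5324, 0.3169, 0.0194]
orientation: [179.7, 0.3, -176.0]
force: [-31.4, 4.4, 80.9]
opening: 0.0589
gripper_force: 40.6
```

Request:
move_arm(
  moves=[8,0,0,0,0,0,0,7,0,0,0,0,0,0,6.4,0,0,0,0,0,0,6,0,0,0,0,0,0,5.6,0,0,0,0,0,0,5.6,0,0,0,0,0,0],
)

```text
clock: 29.2
tool_pos: [0.5322, 0.3159, 0.0198]
orientation: [179.7, 0.3, -176.0]
force: [-22.0, 3.4, 53.0]
opening: 0.0565
gripper_force: 26.4
```

Request:
move_arm(
  moves=[5.6,0,0,-0.3,0,0,0,5.6,0,0,-0.3,0,0,0,5.6,0,0,0,0,0,0],
)

```text
clock: 29.5
tool_pos: [0.5315, 0.3145, 0.0203]
orientation: [179.8, 0.1, -176.1]
force: [-5.5, 3.9, 16.1]
opening: 0.0563
gripper_force: 9.0
```

```bash
python3 - <<'E'
from h import *
o=ctrl.get_obs();print({k:np.round(o[k],3) for k in ('tool_pos','orientation','opening','gripper_force','force','moment')})
p,d,cm=snap('wrist','wrist10.png');P=cloud(d,cm,True)
q,d2,cm2=snap('scene','scene10.png');P2=cloud(d2,cm2)
blobs(P,(.4,.65,.2,.42),((.03,.045,'case'),),100); blobs(P2,(.4,.65,.2,.42),((.03,.045,'case'),),50)
for x0 in (.46,.49,.515,.525,.54,.57,.59):
    m=(abs(P[...,0]-x0)<.003)&(P[...,2]>.005)&(P[...,2]<.1)&(abs(P[...,1]-.313)<.08)
    Q=P[m]; 
    if len(Q): print(x0,[(int(y*1000),round(float(np.median(Q[abs(Q[:,1]-y)<.003][:,2])*1000))) for y in np.arange(.245,.385,.008) if (abs(Q[:,1]-y)<.003).any()])
o=np.zeros((400,800,3),np.uint8); o[:,:400]=p[:,120:520,::-1]; o[:,400:]=cv2.resize(q[160:270,400:510],(400,400),interpolation=2)[:,:,::-1]; cv2.imwrite('pics/c10.png',o)
E
```

```text
{'tool_pos': array([0.531, 0.315, 0.02 ]), 'orientation': array([ 1.79817e+02,  1.26000e-01, -1.76052e+02]), 'opening': np.float64(0.056), 'gripper_force': np.float64(8.986), 'force': array([-5.531,  3.915, 16.132]), 'moment': array([ 0.741,  2.083, -0.123])}
case [250, 91, 135, 187, 20408] [492.8 304.5] [105.   72.9] 2.4 z 0.0388
case [379, 242, 31, 34, 128] [524.7 345.1] [11.6 25.3] 57.1 z 0.0427
case [278, 304, 98, 26, 2404] [574.5 314.3] [25.1 62.6] 2.8 z 0.0387
case [442, 206, 32, 50, 1197] [534.2 307.3] [182.7  70.5] 3.8 z 0.0396
0.46 [(277, 37), (285, 38), (293, 39), (301, 39), (309, 39), (317, 39), (325, 40), (333, 39)]
0.49 [(277, 36), (285, 38), (293, 39), (301, 39), (309, 39), (317, 39), (325, 39), (333, 39), (341, 36)]
0.515 [(277, 33), (285, 38), (293, 38), (301, 39), (309, 39), (317, 39), (325, 39), (333, 39), (341, 37), (349, 66), (357, 65)]
0.525 [(269, 65), (277, 62), (285, 59), (293, 38), (301, 39), (309, 39), (317, 39), (325, 39), (333, 39), (341, 47), (349, 60)]
0.54 [(285, 84), (293, 38), (301, 38), (309, 39), (317, 39), (325, 39), (333, 39), (341, 39), (349, 88)]
0.57 [(285, 37), (293, 38), (301, 39), (309, 39), (317, 39), (325, 39), (333, 39), (341, 39)]
0.59 [(285, 35)]
```

View pics/c10.png

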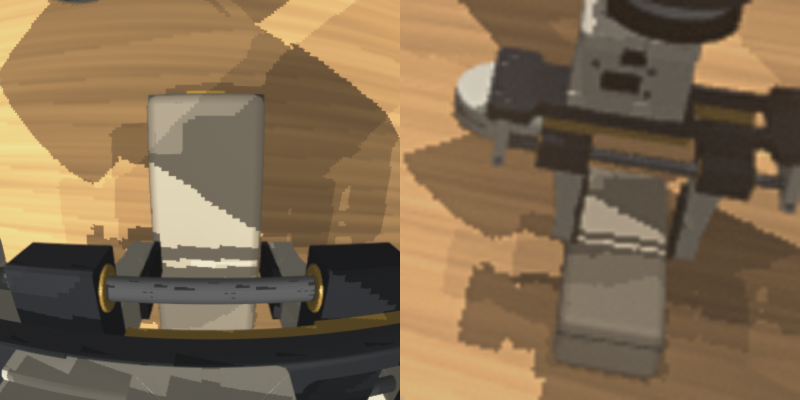

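Contact is active again now. One pad is still inside the −y edge and has pushed the case about 3 mm. I open slowly so that it comes free.

Request:
move_arm(
  moves=[5.8,0,0,-0.1,0,0,0,6.1,0,0,0,0,0,0,6.5,0,0,0,0,0,0,7,0,0,0,0,0,0],
)

```text
clock: 30.0
tool_pos: [0.5314, 0.3137, 0.0203]
orientation: [179.9, 0.1, -176.1]
force: [-2.2, 1.7, 8.7]
opening: 0.0679
gripper_force: 4.0
```

Request:
move_arm(
  moves=[8,0,0,0,0,0,0,8.7,0,0,0,0,0,0,8.7,0,0,0,0,0,0],
)

```text
clock: 30.3
tool_pos: [0.5304, 0.3127, 0.0189]
orientation: [180.0, -0.1, -176.1]
force: [0.3, -0.6, 0.5]
opening: 0.0854
gripper_force: 0.0
```

Request:
move_arm(
  moves=[8.7,0,0,-1,0,0,0,8.7,0,0,-3,0,0,0,8.7,0,0,-4,0,0,0,8.7,0,0,-4,0,0,0,8.7,0,0,0,0,0,0],
)

```text
clock: 30.8
tool_pos: [0.5335, 0.315, 0.1462]
orientation: [179.6, 0.4, -176.1]
force: [-0.1, 1.3, 0.3]
opening: 0.087
gripper_force: 0.0
```

```bash
python3 - <<'E'
from h import *
o=ctrl.get_obs();print(o['tool_pos'],o['orientation'],o['opening'],o['force'])
for n in ('wrist','scene'):
    p,d,cm=snap(n,n+'11.png'); P=cloud(d,cm,n=='wrist'); print(n)
    blobs(P,(.4,.65,.2,.42),((.03,.044,'case'),),100)
E
```

```text
[0.53349653 0.31495914 0.14620564] [ 179.6404585     0.4343586  -176.05033115] 0.08703386817017965 [-0.05212829  1.29293885  0.26803496]
wrist
case [294, 99, 69, 177, 11153] [530.3 312.9] [179.1  62.7] 3.9 z 0.038
scene
case [444, 206, 30, 49, 1256] [534.  313.5] [181.2  62.2] 4.1 z 0.0388
```

The case is back at (0.531, 0.3132), yaw 3.9. I correct the slight tool tilt and try again, closing in steps.

Request:
move_arm(
  moves=[8.7,0.25,-0.17,1,0.006,0.0076,0,8.7,0,0,3,0,0,0,8.7,0,0,3,0,0,0,8.7,0,0,3,0,0,0,8.7,0,0,1.6,0,0,0,8.7,0,0,0.7,0,0,0,8.7,0,0,0,0,0,0,8.7,0,0,0,0,0,0],
)

```text
clock: 31.7
tool_pos: [0.5276, 0.3105, 0.0165]
orientation: [-179.7, -0.5, -176.1]
force: [0.2, 0.5, 0.2]
opening: 0.0869
gripper_force: 0.0
```

Request:
move_arm(
  moves=[7.5,0,0,0,0,0,0,6.8,0,0,0,0,0,0,6.4,0,0,0,0,0,0,6.1,0,0,0,0,0,0,5.8,0,0,0,0,0,0,5.8,0,0,0,0,0,0],
)

```text
clock: 32.3
tool_pos: [0.5279, 0.3112, 0.0171]
orientation: [-179.8, -0.4, -176.1]
force: [-1.2, 2.0, 5.3]
opening: 0.0611
gripper_force: 30.0
```

This time it gripped: 61 mm at 30 N. I level the tool and lift.

Request:
move_arm(
  moves=[5,0,0,-0.5,0,0,0,5,0,0,-1,-0.005,-0.007,0,5,0,0,-2,0,0,0,5,0,0,-2,0,0,0,5,0,0,-3,0,0,0,5,0,0,-3,0,0,0,5,0,0,-2.5,0,0,0,5,0,0,0,0,0,0],
)

```text
clock: 33.1
tool_pos: [0.5293, 0.3116, 0.1611]
orientation: [179.8, 0.3, -176.1]
force: [0.1, 0.4, -1.7]
opening: 0.0611
gripper_force: 30.0
```

```bash
python3 - <<'E'
from h import *
o=ctrl.get_obs();print(o['tool_pos'],o['orientation'],o['opening'],o['force'],o['gripper_force'])
for n in ('wrist','scene'):
    p,d,cm=snap(n,n+'12.png'); P=cloud(d,cm,n=='wrist'); print(n)
    blobs(P,(.4,.65,.26,.36),((.14,.19,'case'),(.03,.045,'low')),50)
    if n=='wrist': q=p
o=np.zeros((400,800,3),np.uint8); o[:,:400]=q[:,120:520,::-1]; o[:,400:]=cv2.resize(p[140:270,390:520],(400,400),interpolation=2)[:,:,::-1]; cv2.imwrite('pics/c12.png',o)
E
```

```text
[0.52929687 0.31155697 0.16112149] [ 179.78851105    0.25532621 -176.07991945] 0.06108214864442689 [ 0.0840138   0.44563062 -1.74761798] 29.998030364513397
wrist
case [244, 98, 173, 180, 20586] [492.  308.4] [100.4  92.9] 4.1 z 0.1817
case [282, 304, 98, 26, 2447] [571.  314.2] [25.4 62.1] 3.4 z 0.1824
scene
case [449, 156, 46, 55, 1646] [536.3 311.7] [183.7  90.8] 13.7 z 0.1802
```

View pics/c12.png

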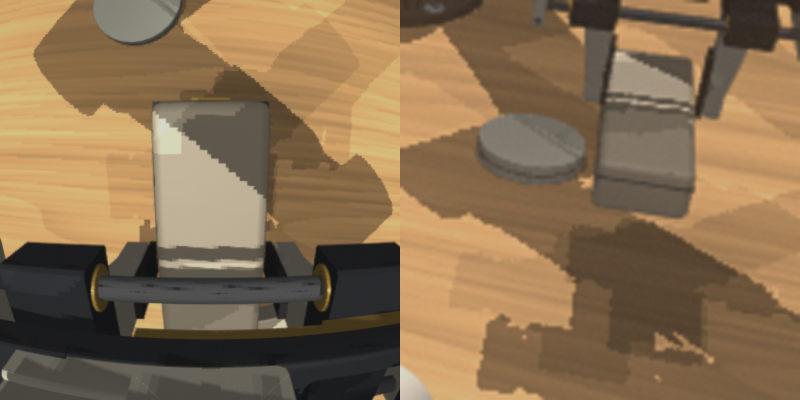

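The picture shows the case hanging level at (210,190) in the left half, clear of the table. I carry it to the long tray.

Request:
move_arm(
  moves=[5,0.13,-2,0,0,0,0,5,0.26,-4.1,0,0,0,0,5,0.26,-4.1,0,0,0,0,5,0.26,-4.1,0,0,0,0,5,0.26,-4.1,0,0,0,0,5,0.26,-4.1,0,0,0,0,5,0.26,-4.1,0,0,0,0,5,0.26,-4.1,0,0,0,0],
)

```text
clock: 34.0
tool_pos: [0.5275, 0.0005, 0.1554]
orientation: [-180.0, -0.2, -176.1]
force: [1.6, -0.3, -1.8]
opening: 0.061
gripper_force: 30.0
```

Request:
move_arm(
  moves=[5,0.26,-4.1,0,0,0,0,5,0.26,-4.1,0,0,0,0,5,0.26,-4.1,0,0,0,0,5,0.26,-4.1,0,0,0,0,5,0.26,-4.1,0,0,0,0,5,0.26,-4.1,0,0,0,0,5,0.26,-3.2,0,0,0,0,5,0.13,-1.7,0,0,0,0],
)

```text
clock: 34.8
tool_pos: [0.5277, -0.2952, 0.1549]
orientation: [180.0, -0.2, -176.2]
force: [-0.6, 0.9, -2.6]
opening: 0.0607
gripper_force: 30.0
```

Request:
move_arm(
  moves=[5,0,0,0,0,0,-0.053,5,0,0,0,0,0,-0.053,5,0,0,0,0,0,0,5,0,0,0,0,0,0],
)

```text
clock: 35.2
tool_pos: [0.5291, -0.2924, 0.1559]
orientation: [180.0, -0.1, -170.1]
force: [-0.2, -0.2, -1.0]
opening: 0.0614
gripper_force: 30.0
```

```bash
python3 - <<'E'
from h import *
o=ctrl.get_obs();print(o['tool_pos'],o['orientation'],o['opening'],o['force'],o['gripper_force'])
for n in ('top','wrist'):
    p,d,cm=snap(n,n+'13.png'); P=cloud(d,cm,n=='wrist'); print(n)
    blobs(P,(.4,.68,-.36,-.22),((.13,.195,'case'),),50)
cv2.imwrite('pics/c13.png',p[:,:,::-1])
E
```

```text
[ 0.52909312 -0.29235504  0.15594192] [ 1.79964246e+02 -1.24109389e-01 -1.70109200e+02] 0.0614056193971916 [-0.16405379 -0.21227802 -0.96940322] 29.997832775115967
top
case [407, 203, 20, 8, 68] [ 580.7 -266.6] [46.5 16.7] 66.6 z 0.1756
case [420, 215, 8, 15, 89] [ 543.3 -284.7] [37.3 14.8] 8.7 z 0.1761
case [414, 236, 30, 29, 667] [ 474.5 -300.2] [64.5 62.5] 10.4 z 0.1756
wrist
case [240, 98, 182, 180, 21312] [ 492.5 -299. ] [100.5  93. ] 10.4 z 0.177
case [282, 304, 98, 26, 2444] [ 570.4 -285.4] [24.7 62.3] 11.0 z 0.1771
```

View pics/c13.png

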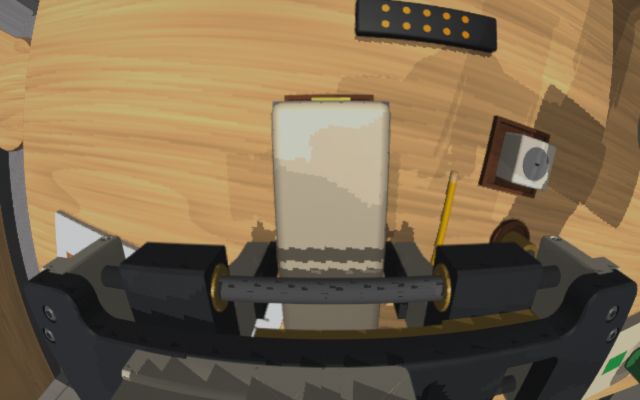

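The case is centred over the long tray to within 2 mm: its centre is at (0.5315, −0.291), yaw 10.3, against the tray's (0.5336, −0.2913) and 10.1. I lower it.

Request:
move_arm(
  moves=[5,-0.2,0,1,0,0,0,5,0,0,3,0,0,0,5,0,0,3,0,0,0,5,0,0,3,0,0,0,5,0,0,1.7,0,0,0,5,0,0,0.8,0,0,0,5,0,0,0.3,0,0,0,5,0,0,0,0,0,0],
)

```text
clock: 36.1
tool_pos: [0.5319, -0.2923, 0.0287]
orientation: [-180.0, -0.0, -170.0]
force: [-0.3, -1.8, -1.1]
opening: 0.0607
gripper_force: 30.0
```

Request:
move_arm(
  moves=[5,0,0,0.1,0,0,0,5,0,0,0,0,0,0],
)

```text
clock: 36.3
tool_pos: [0.5322, -0.2925, 0.0285]
orientation: [-180.0, 0.0, -170.0]
force: [0.2, -0.0, -1.5]
opening: 0.0612
gripper_force: 30.0
```

Request:
move_arm(
  moves=[5,0,0,0.3,0,0,0,5,0,0,0.15,0,0,0,5,0,0,0,0,0,0],
)

```text
clock: 36.6
tool_pos: [0.5314, -0.2923, 0.0229]
orientation: [180.0, -0.1, -170.0]
force: [0.0, 0.3, -2.5]
opening: 0.061
gripper_force: 30.0
```

Request:
move_arm(
  moves=[5,0,0,0.15,0,0,0,5,0,0,0,0,0,0],
)

```text
clock: 36.8
tool_pos: [0.5317, -0.2924, 0.0222]
orientation: [-180.0, -0.0, -170.0]
force: [-2.2, 2.0, 3.2]
opening: 0.0609
gripper_force: 30.0
```

Contact. I release and retreat.

Request:
move_arm(
  moves=[6.3,0,0,0,0,0,0,7,0,0,0,0,0,0,8,0,0,0,0,0,0,8.5,0,0,0,0,0,0,8.5,0,0,0,0,0,0,8.5,0,0,-1,0,0,0,8.5,0,0,-3,0,0,0,8.5,0,0,-4,0,0,0],
)

```text
clock: 37.6
tool_pos: [0.5303, -0.292, 0.1013]
orientation: [179.9, -0.3, -170.0]
force: [1.0, -0.3, 0.1]
opening: 0.0845
gripper_force: 0.0
```

Request:
move_arm(
  moves=[8.5,0,0,-4,0,0,0,8.5,2,0,-3,0,0,0,8.5,4,0,-1,0,0,0,8.5,4,0,0,0,0,0,8.5,0,0,0,0,0,0],
)

```text
clock: 38.1
tool_pos: [0.4296, -0.3097, 0.1834]
orientation: [-180.0, 0.0, -170.1]
force: [0.7, -0.1, -0.1]
opening: 0.085
gripper_force: 0.0
```

```bash
python3 - <<'E'
from h import *
print(ctrl.get_obs()['tool_pos'])
for n in ('top','scene'):
    p,d,cm=snap(n,n+'14.png'); P=cloud(d,cm); print(n)
    blobs(P,(.4,.68,-.4,-.2),((.03,.05,'case'),),50)
    blobs(P,(.4,.72,-.14,.0),((.037,.06,'others'),),50)
    blobs(P,(.7,.95,-.36,-.12),((.015,.09,'mug'),),30); blobs(P,(.7,.9,.02,.2),((.015,.09,'clock'),),30)
z=np.load('pics/top1.png.npz');cm=vision.camera_model('top');P=cloud(z['d'],cm);print('before');blobs(P,(.7,.95,-.36,-.12),((.015,.09,'mug'),),30); blobs(P,(.7,.9,.02,.2),((.015,.09,'clock'),),30)
cv2.imwrite('pics/c14.png',p[:,:,::-1])
E
```

```text
[ 0.4295558  -0.30974479  0.1834398 ]
top
others [322, 175, 19, 19, 272] [666.1 -52.3] [52.8 52.7] 14.8 z 0.0445
others [323, 215, 12, 13, 119] [557.5 -48.5] [31.4 32.2] 31.1 z 0.0502
others [328, 250, 15, 20, 227] [452.  -70.6] [53.  39.1] 2.3 z 0.045
mug [369, 139, 39, 31, 500] [ 768.  -206.1] [73.4 99.2] 38.0 z 0.0542
clock [244, 136, 23, 21, 330] [763.9 173.3] [58.3 32.5] 77.6 z 0.0737
scene
case [212, 164, 45, 38, 897] [ 535.8 -289.8] [184.6  61.6] 9.8 z 0.0441
others [306, 173, 25, 15, 250] [454.2 -77.1] [56.5 55.2] 1.7 z 0.0462
others [307, 195, 13, 12, 132] [560.1 -47.8] [34.  30.5] 21.5 z 0.0504
others [283, 216, 23, 16, 304] [667.8 -52.3] [53.4 51.6] 22.5 z 0.046
mug [190, 212, 47, 41, 1340] [ 758.6 -207.7] [100.6  75.2] 69.9 z 0.0529
clock [361, 255, 32, 39, 849] [767.8 173.8] [59.5 32.1] 77.8 z 0.0591
before
mug [369, 139, 39, 31, 503] [ 755.6 -207.7] [98.9 75.2] 68.7 z 0.0537
clock [244, 136, 23, 22, 323] [763.1 173.5] [59.3 33.4] 77.1 z 0.0737
```

View pics/c14.png

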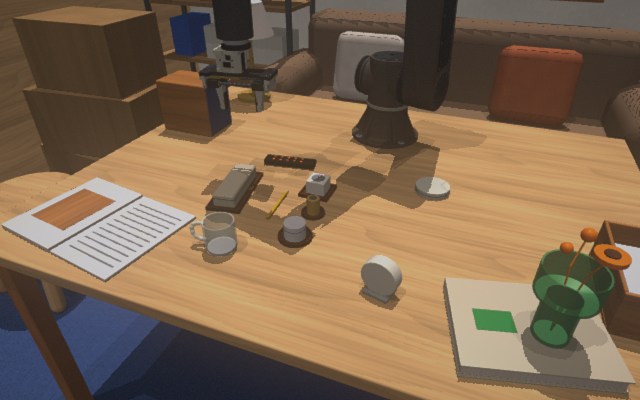

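The final view shows the case at (235,185), candle at (318,184), holder at (313,205) and tin at (294,229), each flat in its tray. The mug and clock haven't moved, and the arm is clear.

```bash
python3 -c "from plant import ctrl; print(ctrl.close_job())"
```

```text
the job is handed in; nothing more can be done
None
```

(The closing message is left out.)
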